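# Set the spindle end play: ring to touch, back three clicks, lock

## Robot

A 7-joint arm with a two-finger parallel gripper is mounted at the origin on the work surface; the furniture and walls round the work are solid. World frame = base frame: x ahead of the robot, y to its left, z up, the work surface at z = 0. Lengths are in m, angles in rad, forces in N, time in s.
With the tool pointing down it reaches from about 0.4 to 0.85 m from the base axis. Payload 6.9 kg.
Tool frame: the origin (TCP) lies between the finger pads; the fingertips stand env.tcp_to_tips ahead of it and the grasp point (between the pads) is the TCP (env.tcp_to_tips is the distance from the TCP to the fingertips, in m); z points along the fingers, x is the direction in which the jaws open and shut, and the axes are right-handed (so a half turn about z gives the same grasp; the last joint's range is limited). The gripper opens to 85 mm and grips with 20 to 120 N. Pads are 22 mm wide; open, the fingers measure 114 mm over their backs; the gripper's body (76 mm by 85 mm) begins 54 mm behind the grasp point. The pads swing forward as they close: fully open they stand 13 mm farther back than shut.
Start: joints at [1.411, 0.507, -0.238, 1.5, 0.126, 1.149, -0.155], TCP at [0.164, -0.603, 0.25] pointing down, gripper open.
Joint ranges: [-3.08, 3.08], [-0.24, 2.05], [-1.43, 1.35], [0, 2.5], [-1.52, 4.66], [0.17, 1.96], [-2.89, 2.89]. Speed limits (rad/s): [2.39, 2.39, 3.14, 3.14, 3.14, 3.14, 3.14].

## Interface

Orientations are given as a rotation vector (axis times angle).
In Python, from rig import env gives the robot as it stands.
- The arm moves only by the tool send_rows, never from a script. Its argument "motion" is a list of rows, each a list of 7 numbers: the opening, from 0 (shut) to 1 (fully open), then the shift along the tool's x, y, z scaled (see below), then the turn, a rotation vector about the tool's x, y, z scaled (see below). A call has 1 to 8 rows; each row is the pose to reach, as a shift and turn from the pose commanded when the call began, along the tool's axes at that moment; what a row does not reach only later rows make up. The controller multiplies each number of a shift by 50 cm and each number of a turn by 60 degrees. A row lasts 1/8 s, in which the tool goes at most 62.5 mm and 10.7 degrees, less where a joint would pass 70% of its speed; a pose out of reach is approached as far as the arm can. A call with a number of a shift or a turn outside -1 to 1 is refused whole. A call with a gripper value outside its range is refused whole. The fingers move at their own pace and stop on an object; "newtons" is the grip in N (left out, the last holds). Time passes only in rows, so rows that repeat a pose let the fingers close. It gives the time, the measured TCP pose, the force and the opening at its end, in the units of the state.
- env.get_state(): the state, without advancing time (a new reading comes with each control period).
- env.get_image(name): name is "scene" or "top" or "wrist"; returns the picture (420x560x3 uint8, blue, green, red); there is no depth.
- env.calibration(name): a dict with "K" (3x3 intrinsics, pixels), "cam_to_world" (4x4, takes a point from camera to world coordinates). Camera axes: x right, y down, z forward; pixel columns grow to the right and rows downward; lengths in m; the calibration is good to about 2 mm. A picture is of the moment at which its call begins: read the wrist's pose just before it. calibration takes no time and is no camera call; for the wrist camera it gives the pose at the moment of the call.
- env.hand_in(): hands the job in, once; it reports no verdict.
Trained networks look in the newest picture that a camera, given by its name, has taken for a name from the list of things; names that differ only in an ending like _2 or _b are one class to them, and where a whole thing is asked for, a point or a joint stands for the part that bears it (a point fixed in the world has none). Each returns a list of dicts, best first, with "p" (0 to 1); they miss things now and then, are a little off and sometimes report something else, mostly with a low value. They report only what shows in the picture. A call takes as long as a camera call.
- env.spot_in(camera, name): "xy" ([column, row] in pixels, amid what is visible of it).
- env.landmark_of(camera, name): "xy" ([column, row] in pixels: a listed point, or the origin of a listed thing).
The state is a dict: "time": time; "q": joint angles; "qvel": joint speeds; "joint_efforts": joint torques, N m; "eef_pos": TCP position; "eef_rot": TCP orientation; "ft_force": force on the tool from outside, world axes, zero at the start; "wrist_torque": the same for the moment, N m; "gripper_width": finger opening in m.
Only numpy, scipy, OpenCV 4.12 (cv2) and the standard library are available. Lean on these libraries where they do the work, as an engineer would, in place of code of your own. Each camera call takes 0.05 s, during which the arm holds its last target.

## Task

Set the running clearance of the spindle head: turn the brass hexagonal adjusting ring clockwise until you feel the bearing just touch (without forcing it), then back it off exactly three clicks and let go. Then throw the red lock lever fully over to its other side, and leave the ring and everything else on the bench as they are.

Things in the scene. Friction and masses are not known exactly. Their poses are not given: they have to be found in the camera images.
- ring_grip (a point): Brass adjusting ring on the green spindle head: hexagonal collar, 46 mm across flats, 72 to 106 mm above the bench, over a round skirt 64 mm wide (65 to 72 mm up). Point on its upright axis, 92 mm above the bench. z up; x turns with the ring, through the middle of a flat: the red line on top and white mark on the skirt point along x. Flats face x and every 60 degrees from it.
- ring: The same ring, origin on its axis at bench height. Clockwise from above tightens. It clicks 18 times a turn (every 20 degrees), about 0.1 N m, and rests in a click when let go. Touch comes 80 to 140 degrees clockwise of the start, just at a click place; it cannot be seen. From there the moment climbs about 0.06 N m per degree; 12 degrees past it (0.6 N m) forces the bearing.
- end_play (a joint): Axial end play of the spindle (small steel stub in the middle of the ring), in m: 0 where the bearing just touches, positive when backed off, negative when pressed. The thread is 0.5 mm a turn, so a click is only 0.028 mm, far below what this reading resolves.
- lock (a joint): Red-tipped lock lever behind the ring: 0 (to 0.12 at the start) leaning to the left (+y of the head), unlocked; 1.0 rad leaning to the right (-y of the head), locked, a hard stop. It stays where it is left; about 1 N at its tip moves it.
- lock_tip (a point): Centre of the lever's ball tip, 26 mm wide, on a rod 10 mm thick, 70 mm from its pivot. The pivot lies 100 mm along the head's x from the ring's axis, 46 mm above the bench, and turns about the head's x. At either end the tip's centre is 107 mm above the bench and 34 mm left or right of the pivot.
- head: Green cast spindle head, fixed to the bench: foot plate 195 x 100 x 14 mm, round housing 86 mm wide and 65 mm high with an aluminium scale of 18 marks, ring on top, grey lever block behind (50 mm along x, 70 along y, top 49 mm above the bench). Origin under the ring's axis at bench height; x from the ring towards the lever, z up.
- tape: Yellow tape measure, 32 x 82 x 66 mm, bystander; origin at its underside.
- pipe: Sawn ring of steel pipe on end, 48 mm in diameter, 52 mm high, bystander; origin at its underside.
- tin: Yellow tin with a white lid, 72 mm in diameter, 49 mm high, bystander; origin at its underside.

How it is judged:
On the way, in this order (a step that is already met when the one before it is completed fails the run):
1. the ring is turned in until the bearing touches (value of joint end_play below -1.7e-06 m), for 0.1 s.
2. the ring stands three clicks back from touch and is let go, with the lock lever still open (value of joint end_play between 6.94e-05 and 9.72e-05 m and value of joint lock below 0.3 rad and contact force between the fingers and head below 0.1 N), for 0.2 s.
At the end, for the whole second after the job is handed in: The ring rests three clicks (within half a click) back from where the bearing touches: joint end_play between 0.0694 and 0.0972 mm; the lock lever is fully over (joint above 0.85 rad); nothing is touched and the bystanders lie within 30 mm of where they were (value of joint end_play between 6.94e-05 and 9.72e-05 m and value of joint lock above 0.85 rad).
It fails at once if the bearing is forced: the ring is pressed more than 12 degrees past touch (about 0.6 N m) (value of joint end_play below -1.67e-05 m).
It fails at once if a bystander is moved by more than 30 mm (distance of any of tape, pipe, tin from where it was at the start of the episode above 0.03 m).
It also fails if it takes over 67 s, if anything falls off the work surface, if the arm or the gripper's body presses on something with over 40 N, if the wrist force passes 120 N, or if a joint passes its speed limit or range.

## Working session

There is one attempt and no reset: what is moved stays moved. The work goes in short steps, Python scripts to look and compute and a tool call to move; the robot and the scene stay as the last step left them, time stands still between calls to the robot, and variables do not carry over. Pictures are saved under pics/ and viewed, and the job is handed in when it is done.

Besides the shell and the picture viewer there is one more tool, called after "Call:" as a command line: name --pt "numbers of a row" for each row, then --argument value for the rest. send_rows: Moves the arm, as the interface text tells. Shifts and turns lie within -1 to 1; 1 stands for 50 cm of shift or 60 degrees of turn. Its arguments: {"type":"object","properties":{"motion":{"type":"array","items":{"type":"array","items":{"type":"number","minimum":-1,"maximum":1}}},"newtons":{"type":"number"}},"required":["motion"]}

```bash
ls; mkdir -p pics; python3 - <<'E'
from rig import env
import cv2
s=env.get_state()
for k,v in s.items(): print(k,v)
print(env.tcp_to_tips)
for c in("scene","top","wrist"):
    im=env.get_image(c); cv2.imwrite(f"pics/a_{c}.png",im)
    for n in("ring_grip","lock_tip","head","tape","pipe","tin"):
        print(c,n,[(d['xy'],round(d['p'],2)) for d in env.landmark_of(c,n)[:2]])
E
```

```text
pics
time 0.0
q [ 1.41047516  0.50834742 -0.23753307  1.50115714  0.12568421  1.14888359
 -0.15480399]
qvel [-0.00034229  0.00175839  0.00058363 -0.00110261 -0.00077003  0.00040298
  0.00078557]
joint_efforts [ 3.36504299e-04 -6.20591855e+01 -2.18708865e+00 -2.49649125e+01
  1.24985841e-02  1.19796352e-02 -1.53676751e-05]
eef_pos [ 0.16399811 -0.60260607  0.24941558]
eef_rot [-2.49538638e+00  1.90678380e+00  2.26876714e-03]
ft_force [-0.13529442  0.12290749 -0.83588121]
wrist_torque [0.0058727  0.02217203 0.01015661]
gripper_width 0.08546081300096559
0.019
scene ring_grip [([221.7, 259.6], 0.96)]
scene lock_tip [([224.3, 282.8], 0.56), ([185.9, 238.9], 0.52)]
scene head [([223.0, 284.2], 0.84)]
scene tape [([274.7, 249.7], 0.7)]
scene pipe [([347.2, 216.7], 0.75)]
scene tin [([380.2, 197.3], 0.65)]
top ring_grip [([176.8, 243.0], 0.66)]
top lock_tip []
top head [([183.5, 242.8], 0.83)]
top tape [([253.8, 239.2], 0.95)]
top pipe [([354.3, 255.7], 0.68)]
top tin [([404.8, 254.7], 0.91)]
wrist ring_grip []
wrist lock_tip []
wrist head []
wrist tape []
wrist pipe []
wrist tin []
```

View pics/a_scene.png

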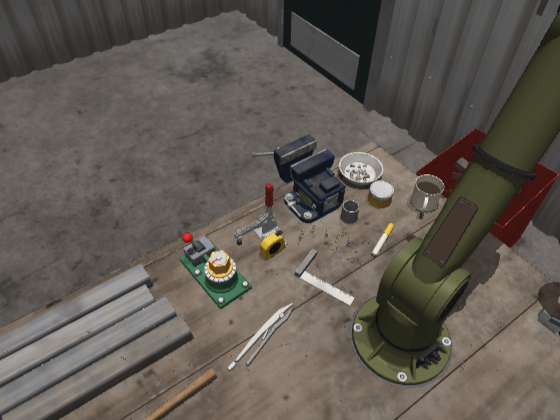

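View pics/a_top.png

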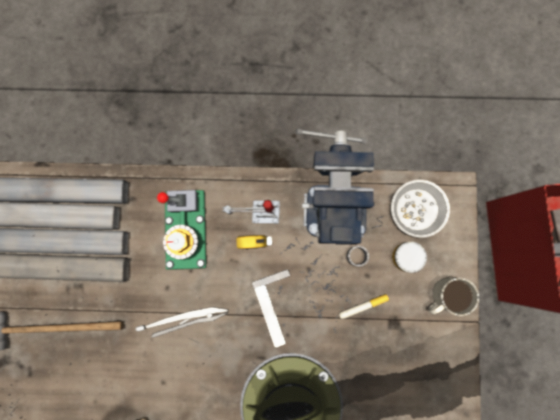

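```bash
cat > h.py <<'E'
from rig import env
import numpy as np, cv2
from scipy.spatial.transform import Rotation as R
def ray(c,uv,cal=None):
    k=cal or env.calibration(c); K=np.array(k["K"]);T=np.array(k["cam_to_world"])
    d=T[:3,:3]@np.linalg.inv(K)@np.array([uv[0],uv[1],1.]); return T[:3,3],d/np.linalg.norm(d)
def tri(rs):
    A=np.zeros((3,3));b=np.zeros(3)
    for o,d in rs:
        P=np.eye(3)-np.outer(d,d);A+=P;b+=P@o
    p=np.linalg.solve(A,b); return p,[np.linalg.norm((np.eye(3)-np.outer(d,d))@(p-o)) for o,d in rs]
def atz(c,uv,z,cal=None):
    o,d=ray(c,uv,cal); return o+d*(z-o[2])/d[2]
def proj(c,p,cal=None):
    k=cal or env.calibration(c); K=np.array(k["K"]);T=np.linalg.inv(np.array(k["cam_to_world"]))
    q=K@(T[:3,:3]@np.asarray(p)+T[:3,3]); return q[:2]/q[2]
E
python3 - <<'E'
from h import *
L={"scene":dict(ring=[221.7,259.6],head=[223,284.2],tape=[274.7,249.7],pipe=[347.2,216.7],tin=[380.2,197.3],),"top":dict(ring=[176.8,243],head=[183.5,242.8],tape=[253.8,239.2],pipe=[354.3,255.7],tin=[404.8,254.7])}
for n in L["top"]:
    print(n,*tri([ray(c,L[c][n]) for c in L]), atz("top",L["top"][n],.092 if n=="ring" else 0),atz("scene",L["scene"][n],.092 if n=="ring" else 0))
for c in L: print(env.calibration(c))
E
```

```text
ring [0.3766123  0.26824777 0.1045848 ] [np.float64(1.9866263761679848e-05), np.float64(1.986626376177206e-05)] [0.37690592 0.27125354 0.092     ] [0.38489229 0.26435522 0.092     ]
head [ 0.37853745  0.27497289 -0.00128633] [np.float64(0.002430154077890851), np.float64(0.0024301540778908365)] [0.3800976  0.27657396 0.        ] [0.37593117 0.27365807 0.        ]
tape [ 0.39219147  0.09951367 -0.00097213] [np.float64(0.0024252073749356034), np.float64(0.002425207374935532)] [0.39377941 0.10125388 0.        ] [0.38987014 0.09822589 0.        ]
pipe [ 0.3615519  -0.14589056  0.00463827] [np.float64(0.0027443043386236603), np.float64(0.002744304338623662)] [ 0.35975608 -0.14862057  0.        ] [ 0.36592787 -0.14676708  0.        ]
tin [ 0.36377434 -0.27252127  0.00857788] [np.float64(0.0025921728886826056), np.float64(0.002592172888682465)] [ 0.36562763 -0.27270711  0.        ] [ 0.36729687 -0.28150781  0.        ]
{'K': array([[483.16854573,   0.        , 277.39623169],
       [  0.        , 483.16854573, 202.89177926],
       [  0.        ,   0.        ,   1.        ]]), 'cam_to_world': array([[-0.58074558, -0.60675842,  0.54275112, -0.26315655],
       [-0.81399892,  0.42309763, -0.39798763,  0.57063672],
       [ 0.01184563, -0.67292839, -0.73961278,  1.07879841],
       [ 0.        ,  0.        ,  0.        ,  1.        ]])}
{'K': array([[462.36684053,   0.        , 278.08706195],
       [  0.        , 462.36684053, 209.38577044],
       [  0.        ,   0.        ,   1.        ]]), 'cam_to_world': array([[ 0.02759   , -0.99433681,  0.10263094,  0.35109865],
       [-0.99942528, -0.025416  ,  0.02243066,  0.01686069],
       [-0.01969516, -0.10319082, -0.99446657,  1.15160665],
       [ 0.        ,  0.        ,  0.        ,  1.        ]])}
```

The ring is at about (0.377, 0.27), and the head's x points roughly along world +x. The lever ball leans to +y. Next I'll bring the wrist camera over it.

```bash
cat >> h.py <<'E'
def tool():
    s=env.get_state(); return np.array(s["eef_pos"]),R.from_rotvec(s["eef_rot"]),s
def rows(p,cw=None,frm=None):
    """row for world TCP p, pointing down with tool x at cw angle (rad, clockwise from +x)"""
    p0,R0,s=tool() if frm is None else frm
    d=R0.inv().apply(np.array(p)-p0)/0.5
    t=np.zeros(3)
    if cw is not None:
        x=[np.cos(cw),-np.sin(cw),0];z=[0,0,-1];y=np.cross(z,x)
        t=(R0.inv()*R.from_matrix(np.c_[x,y,z])).as_rotvec()/np.radians(60)
    return np.round(np.r_[d,t],4)
def yaw(R0): 
    x=R0.as_matrix()[:,0]; return np.arctan2(-x[1],x[0])
E
python3 - <<'E'
from h import *
p,r,s=tool()
T=np.array(env.calibration("wrist")["cam_to_world"])
print("cam in tool",r.inv().apply(T[:3,3]-p),"\n",r.inv().as_matrix()@T[:3,:3], env.calibration("wrist")["K"][0])
print(np.degrees(yaw(r)))
for q in ([.45,-.35,.33],[.42,0,.33],[.33,.22,.33]): print(rows(q,0))
E
```

```text
cam in tool [ 0.00095958 -0.06514229 -0.12333613] 
 [[ 9.99999954e-01  1.26900201e-04 -2.73714329e-04]
 [-5.17925221e-05  9.65977025e-01  2.58627890e-01]
 [ 2.97221684e-04 -2.58627864e-01  9.65976987e-01]] [311.23137025   0.         275.08409179]
74.77078206740427
[-0.3382 -0.6846 -0.1594  0.     -0.     -1.2462]
[-1.0293 -0.8106 -0.1594  0.     -0.     -1.2462]
[-1.5012 -0.7525 -0.1594  0.     -0.     -1.2462]
```

Call:
send_rows --pt "1 -0.06 -0.12 -0.12 0 0 -0.15" --pt "1 -0.34 -0.68 -0.16 0 0 -0.8" --pt "1 -0.34 -0.68 -0.16 0 0 -0.8" --pt "1 -0.34 -0.68 -0.16 0 0 -0.8" --pt "1 -0.34 -0.68 -0.16 0 0 -0.8" --pt "1 -0.34 -0.68 -0.16 0 0 -0.8" --pt "1 -0.34 -0.68 -0.16 0 0 -0.8" --pt "1 -0.34 -0.68 -0.16 0 0 -0.8"

```text
time: 2.05
eef_pos: [0.4492, -0.3478, 0.3306]
eef_rot: [-3.057, 0.721, -0.002]
ft_force: [-0.8, -0.3, 0.6]
gripper_width: 0.0852
```

```bash
python3 - <<'E'
from h import *
p,r,s=tool(); print(p,np.degrees(yaw(r)),s['q'])
for q in ([.45,0,.33],[.4,.22,.33]): print(rows(q,0))
E
```

```text
[ 0.44920689 -0.34780591  0.3306164 ] 26.523727367890878 [ 0.96727988  0.39044381 -0.53338405  1.51130589  0.20178897  1.29425147
 -0.05106698]
[-3.092e-01 -6.231e-01  1.400e-03 -5.000e-04 -1.000e-03 -4.421e-01]
[-5.952e-01 -9.721e-01  1.400e-03 -5.000e-04 -1.000e-03 -4.421e-01]
```

Call:
send_rows --pt "1 -0.31 -0.62 0 0 0 -0.44" --pt "1 -0.31 -0.62 0 0 0 -0.44" --pt "1 -0.31 -0.62 0 0 0 -0.44" --pt "1 -0.31 -0.62 0 0 0 -0.44" --pt "1 -0.31 -0.62 0 0 0 -0.44" --pt "1 -0.59 -0.97 0 0 0 -0.44" --pt "1 -0.59 -0.97 0 0 0 -0.44" --pt "1 -0.59 -0.97 0 0 0 -0.44"

```text
time: 3.05
eef_pos: [0.4151, 0.1471, 0.3304]
eef_rot: [3.141, -0.016, 0.001]
ft_force: [0.8, -0.4, 0.4]
gripper_width: 0.0852
```

Call:
send_rows --pt "1 0 0 0 0 0 0" --pt "1 0 0 0 0 0 0"

```text
time: 3.3
eef_pos: [0.4156, 0.1455, 0.3301]
eef_rot: [3.14, -0.013, -0.0]
ft_force: [0.7, -0.0, -0.5]
gripper_width: 0.0857
```

```bash
python3 - <<'E'
from h import *
p,r,s=tool(); print(s['time'],p,np.degrees(yaw(r)),s['q'])
cal=env.calibration("wrist"); np.save("cal1.npy",cal)
im=env.get_image("wrist"); cv2.imwrite("pics/b.png",im)
for n,z in(("ring_grip",.092),("lock_tip",.107),("head",0)):
    for d in env.landmark_of("wrist",n)[:2]: print(n,d,atz("wrist",d['xy'],z))
E
```

```text
3.3 [0.4156015  0.14554752 0.3300532 ] 0.4658608149242164 [ 0.31453835  0.21066742 -0.87361254  1.80294073  0.17334392  1.20804573
 -0.61836272]
ring_grip {'xy': [243.4, 70.7], 'p': 0.6} [0.3832227  0.27340822 0.092     ]
lock_tip {'xy': [341.3, 33.6], 'p': 0.87} [0.48332418 0.30391748 0.107     ]
lock_tip {'xy': [247.6, 351.3], 'p': 0.54} [ 0.3777253  -0.06571352  0.107     ]
head {'xy': [247.4, 85.6], 'p': 0.78} [0.37930719 0.27168121 0.        ]
```

View pics/b.png

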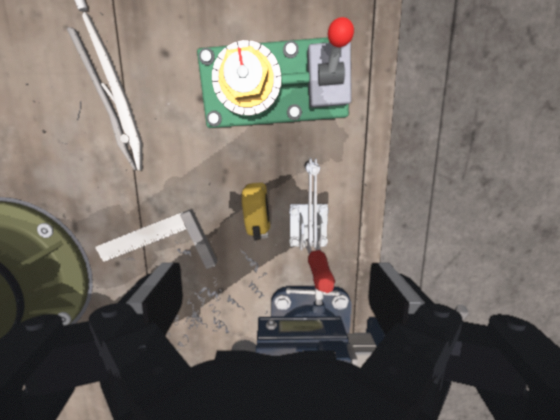

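The ring is at (243,72), with its red line pointing up and slightly left. The lever ball is at (341,33). I'll hover over the ring with yaw near -40°.

```bash
python3 - <<'E'
from h import *
print(rows([.38,.272,.24],np.radians(-40)))
E
```

```text
[-7.400e-02 -2.526e-01  1.801e-01  4.000e-04  5.000e-04 -6.763e-01]
```

Call:
send_rows --pt "1 -0.02 -0.07 0.05 0 0 -0.17" --pt "1 -0.04 -0.16 0.1 0 0 -0.34" --pt "1 -0.074 -0.253 0.18 0 0 -0.676" --pt "1 -0.074 -0.253 0.18 0 0 -0.676" --pt "1 -0.074 -0.253 0.18 0 0 -0.676" --pt "1 -0.074 -0.253 0.18 0 0 -0.676"

```text
time: 4.25
eef_pos: [0.38, 0.273, 0.2405]
eef_rot: [2.954, 1.07, 0.001]
ft_force: [0.4, -1.2, -0.9]
gripper_width: 0.0854
```

```bash
python3 - <<'E'
from h import *
p,r,s=tool(); print(s['time'],p,np.degrees(yaw(r)),s['q'])
cal=env.calibration("wrist"); 
im=env.get_image("wrist"); cv2.imwrite("pics/c.png",cv2.resize(im,None,fx=1.4,fy=1.4)); cv2.imwrite("c_raw.png",im); np.save("cal2.npy",cal,allow_pickle=True)
cal1=np.load("cal1.npy",allow_pickle=True).item()
o={"ring_grip":([243.4,70.7],.092),"lock_tip":([341.3,33.6],.107)}
for n in o:
    for d in env.landmark_of("wrist",n)[:1]: print(n,d,atz("wrist",d['xy'],o[n][1],cal),tri([ray("wrist",d['xy'],cal),ray("wrist",o[n][0],cal1)]))
E
```

```text
4.25 [0.37996829 0.2729509  0.24049496] -39.82413875482675 [ 0.05617003  0.4035638  -1.0284754   1.90536476  0.39753881  1.05465664
 -0.44379105]
ring_grip {'xy': [76.4, 402.7], 'p': 0.65} [ 0.35392333 -0.03051497  0.092     ] (array([0.37179285, 0.23574984, 0.29275722]), [np.float64(0.029662667785570133), np.float64(0.02966266778557009)])
lock_tip {'xy': [195.5, 297.0], 'p': 0.61} [0.37555043 0.16343254 0.107     ] (array([0.40082108, 0.25897719, 0.27436912]), [np.float64(0.04903639345838186), np.float64(0.049036393458381886)])
```

View pics/c.png

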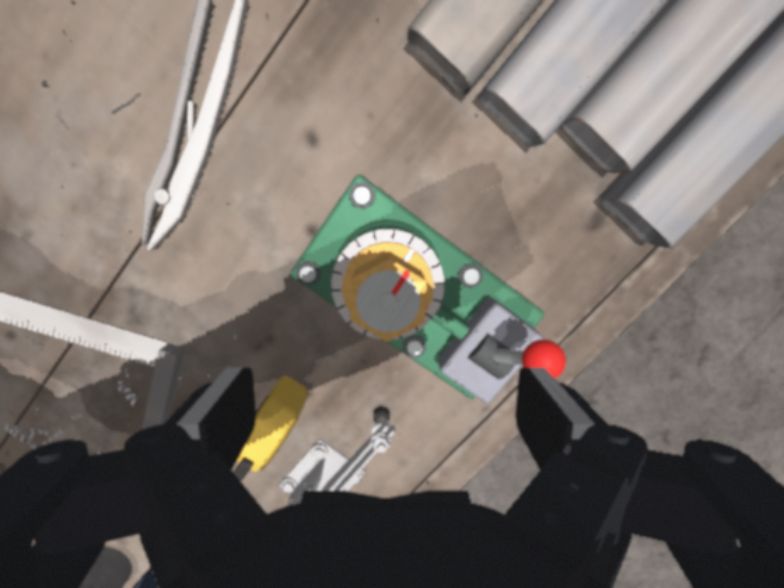

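The ring is near (390,290) in the enlarged picture, its red line runs up and to the right, and the ball is at (544,360). The networks missed both here, so I'll crop and measure by hand.

```bash
python3 - <<'E'
from h import *
im=cv2.imread("c_raw.png"); cal=np.load("cal2.npy",allow_pickle=True).item()
x0,y0=225,150
c=im[y0:y0+105,x0:x0+110]; c=cv2.resize(c,None,fx=5.5,fy=5.5,interpolation=cv2.INTER_CUBIC)
cv2.imwrite("pics/c_crop.png",c)
# red line and ball
hsv=cv2.cvtColor(im,cv2.COLOR_BGR2HSV); m=((hsv[...,0]<8)|(hsv[...,0]>172))&(hsv[...,1]>150)&(hsv[...,2]>90)
n,l,st,ce=cv2.connectedComponentsWithStats(m.astype(np.uint8))
for i in range(1,n):
    if st[i,4]>8: print(st[i],ce[i])
    if 8<st[i,4]<120 :
        ys,xs=np.nonzero(l==i); print(cv2.fitLine(np.c_[xs,ys].astype(np.float32),cv2.DIST_L2,0,.01,.01).ravel())
# white scale ring outline
w=((hsv[...,1]<60)&(hsv[...,2]>170)); w[:150]=0;w[260:]=0;w[:,:225]=0;w[:,330:]=0
ys,xs=np.nonzero(w); print("white",xs.min(),xs.max(),ys.min(),ys.max())
E
```

```text
[281 193  11  17  49] [286.20408163 200.55102041]
[  0.5412135  -0.8408852 286.20407   200.55103  ]
[373 243  31  27 547] [389.06398537 254.94698355]
white 225 329 150 259
```

View pics/c_crop.png

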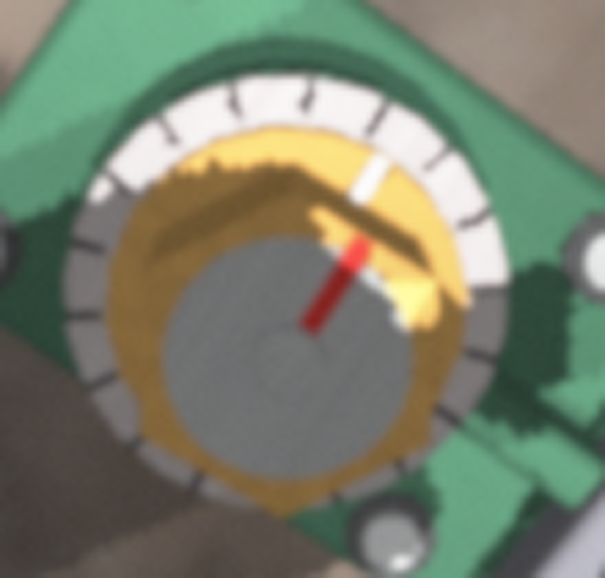

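```bash
python3 - <<'E'
from h import *
cal=np.load("cal2.npy",allow_pickle=True).item()
f=lambda u,v:(225+u/5.5,150+v/5.5)
a=atz("wrist",f(288,357),.106,cal);b=atz("wrist",f(288,292),.065,cal)
print("top",a,"scale",b, tri([ray("wrist",f(288,357),cal)]*1+[ray("wrist",f(288,292),cal)]) if 0 else "")
# white scale radius check
for u,v in((66,292),(510,292),(288,73)): print(np.linalg.norm(atz("wrist",f(u,v),.065,cal)-b))
p=atz("wrist",f(311,328),.106,cal);q=atz("wrist",f(362,240),.106,cal); d=q-p; print("line ang ccw",np.degrees(np.arctan2(d[1],d[0])), np.linalg.norm(d))
ball=atz("wrist",(389,255),.107,cal); print("ball",ball, ball-a)
w=atz("wrist",f(370,178),.072,cal)-b; print("skirt mark ang",np.degrees(np.arctan2(w[1],w[0])))
d=a-p;  
print(np.degrees(np.arctan2(*(q-a)[1::-1])))
E
```

```text
top [0.38340475 0.27111485 0.106     ] scale [0.38284332 0.2722244  0.065     ] 
0.0396743142321174
0.039672177979822434
0.038757454743485284
line ang ccw 100.6867033302786 0.01586601030182264
ball [0.48249368 0.30640991 0.107     ] [0.09908893 0.03529506 0.001     ]
skirt mark ang 96.90331004462115
98.45933731667036
```

```bash
python3 - <<'E'
from h import *
print(rows([.3832,.2717,.095],np.radians(-40)))
E
```

```text
[ 0.0032  0.0066  0.2914  0.0007 -0.0007 -0.0007]
```

Call:
send_rows --pt "1 0.003 0.0066 0.1 0 0 0" --pt "1 0.003 0.0066 0.2 0 0 0" --pt "1 0.003 0.0066 0.29 0 0 0" --pt "1 0.003 0.0066 0.29 0 0 0" --pt "1 0.003 0.0066 0.29 0 0 0"

```text
time: 5.03
eef_pos: [0.3829, 0.2731, 0.0968]
eef_rot: [-2.95, -1.078, -0.003]
ft_force: [0.8, 0.4, 0.2]
gripper_width: 0.0854
```

```bash
cat > st.py <<'E'
from h import *
p,r,s=tool(); zt=r.as_matrix()[:,2]
print(round(s['time'],2),p.round(4),"yaw",np.degrees(yaw(r)).round(2),"q7",s['q'][6].round(3),"q3",s['q'][2].round(3),"F",np.round(s['ft_force'],2),"Ftool",r.inv().apply(s['ft_force']).round(2),"T",np.round(s['wrist_torque'],3),"tauz",round(float(zt@s['wrist_torque']),3),"w",round(s['gripper_width'],4), "j7eff",round(s['joint_efforts'][6],3))
E
python3 st.py; python3 -c "
from h import *
im=env.get_image('wrist'); cv2.imwrite('pics/d.png',im)"
```

```text
5.03 [0.3829 0.2731 0.0968] yaw -40.15 q7 -0.677 q3 -0.845 F [0.79 0.37 0.21] Ftool [ 0.84  0.23 -0.21] T [-0.035  0.036 -0.018] tauz 0.018 w 0.0854 j7eff -0.039
```

View pics/d.png

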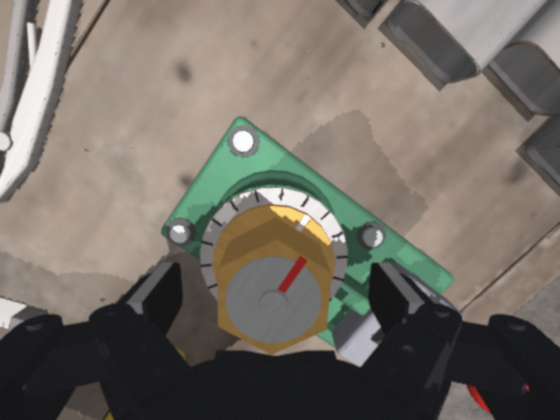

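```bash
python3 - <<'E'
from h import *
for z in(.106,.108): print(atz("wrist",(273,297.5),z))
a=atz("wrist",(282,291),.106);b=atz("wrist",(304,258),.106);d=b-a;print(np.degrees(np.arctan2(d[1],d[0])))
print(rows([.3832,.2717,.095],np.radians(-40)))
E
```

```text
[0.38263733 0.27181791 0.106     ]
[0.3819118  0.27269381 0.108     ]
99.29174545998508
[-0.0019  0.0025  0.0042  0.0003 -0.0027  0.0024]
```

Call:
send_rows --pt "0.7 -0.001 0.002 0.003 0 0 0" --pt "0 -0.001 0.002 0.003 0 0 0" --pt "0 -0.001 0.002 0.003 0 0 0" --pt "0 -0.001 0.002 0.003 0 0 0" --pt "0 -0.001 0.002 0.003 0 0 0" --pt "0 -0.001 0.002 0.003 0 0 0" --newtons 40

```text
time: 5.82
eef_pos: [0.3831, 0.2715, 0.0947]
eef_rot: [2.95, 1.079, 0.003]
ft_force: [1.1, -2.2, 8.1]
gripper_width: 0.0456
```

```bash
python3 st.py
```

```text
5.83 [0.3831 0.2715 0.0947] yaw -40.16 q7 -0.679 q3 -0.842 F [ 1.07 -2.18  8.11] Ftool [-0.58  2.36 -8.11] T [-0.45   0.022 -0.056] tauz 0.055 w 0.0456 j7eff 0.024
```

Call:
send_rows --pt "0 0 0 0 0 0 0.15" --pt "0 0 0 -0.002 0 0 0.3" --pt "0 0 0 -0.002 0 0 0.45" --pt "0 0 0 -0.002 0 0 0.6" --pt "0 0 0 -0.002 0 0 0.75" --pt "0 0 0 -0.002 0 0 0.9" --pt "0 0 0 -0.002 0 0 1.0" --pt "0 0 0 -0.002 0 0 1.0"

```text
time: 6.82
eef_pos: [0.3829, 0.2714, 0.0949]
eef_rot: [-3.095, 0.54, -0.001]
ft_force: [2.2, -0.4, -5.2]
gripper_width: 0.0458
```

```bash
python3 st.py
```

```text
6.83 [0.3829 0.2714 0.0949] yaw 19.8 q7 -1.484 q3 -0.54 F [ 2.23 -0.41 -5.21] Ftool [ 2.24 -0.37  5.21] T [ 0.023 -0.564 -0.1  ] tauz 0.1 w 0.0458 j7eff -0.525
```

The joint 7 angle falls as the tool turns clockwise. I'll regrip 60° back now so the rest of the turn keeps plenty of joint range.

Call:
send_rows --pt "1 0 0 0 0 0 0" --pt "1 0 0 0 0 0 0" --pt "1 0 0 0 0 0 0" --pt "1 0 0 0 0 0 0"

```text
time: 7.32
eef_pos: [0.3825, 0.2714, 0.0949]
eef_rot: [-3.095, 0.54, -0.0]
ft_force: [-0.4, -0.0, -0.1]
gripper_width: 0.0854
```

```bash
python3 st.py; python3 -c "
from h import *
im=env.get_image('wrist'); cv2.imwrite('pics/e.png',im)"
```

```text
7.33 [0.3825 0.2714 0.0949] yaw 19.79 q7 -1.484 q3 -0.541 F [-0.39 -0.01 -0.15] Ftool [-0.36  0.14  0.15] T [-0.012  0.013  0.007] tauz -0.007 w 0.0854 j7eff 0.007
```

View pics/e.png

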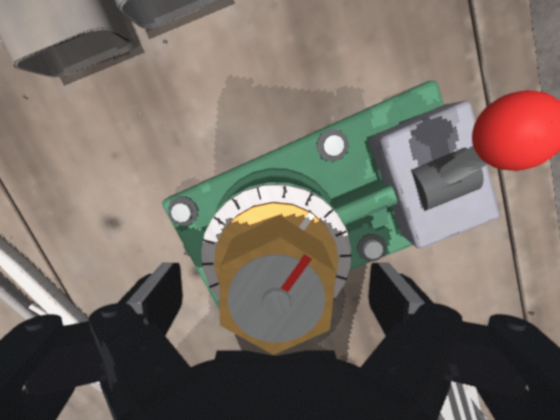

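The ring turned with the gripper: the red line in the tool view is unchanged at (286,291) to (308,259). Now I'll rotate back 60° with the jaws open and regrip.

Call:
send_rows --pt "1 0 0 0 0 0 -0.17" --pt "1 0 0 0 0 0 -0.34" --pt "1 0 0 0 0 0 -0.51" --pt "1 0 0 0 0 0 -0.68" --pt "1 0 0 0 0 0 -0.85" --pt "1 0 0 0 0 0 -1.0" --pt "1 0 0 0 0 0 -1.0" --pt "1 0 0 0 0 0 -1.0"

```text
time: 8.38
eef_pos: [0.3826, 0.2713, 0.0948]
eef_rot: [-2.952, -1.074, 0.0]
ft_force: [0.2, 0.0, 0.3]
gripper_width: 0.0856
```

Call:
send_rows --pt "0 0 0 0 0 0 0" --pt "0 0 0 0 0 0 0" --pt "0 0 0 0 0 0 0" --pt "0 0 0 0 0 0 0" --pt "0 0 0 0 0 0 0"

```text
time: 9.0
eef_pos: [0.3828, 0.2717, 0.0952]
eef_rot: [-2.95, -1.079, -0.002]
ft_force: [0.7, -0.1, 5.7]
gripper_width: 0.0457
```

```bash
python3 st.py
```

```text
9.0 [0.3828 0.2717 0.0952] yaw -40.18 q7 -0.68 q3 -0.846 F [ 0.67 -0.07  5.67] Ftool [ 0.48  0.49 -5.67] T [-0.157 -0.017 -0.053] tauz 0.053 w 0.0457 j7eff 0.036
```

Call:
send_rows --pt "0 0 0 0 0 0 0.0833" --pt "0 0 0 0 0 0 0.0833"

```text
time: 9.25
eef_pos: [0.3828, 0.2717, 0.0952]
eef_rot: [-2.995, -0.949, -0.002]
ft_force: [-0.2, -0.4, 5.2]
gripper_width: 0.0459
```

```bash
python3 st.py
```

```text
9.25 [0.3828 0.2717 0.0952] yaw -35.18 q7 -0.748 q3 -0.821 F [-0.16 -0.4   5.24] Ftool [-0.36  0.23 -5.24] T [-0.158 -0.017 -0.009] tauz 0.009 w 0.0459 j7eff -0.527
```

Call:
send_rows --pt "0 0 0 0 0 0 0.0833" --pt "0 0 0 0 0 0 0.0833"

```text
time: 9.5
eef_pos: [0.3828, 0.2718, 0.0952]
eef_rot: [-3.033, -0.819, -0.002]
ft_force: [0.2, 0.3, 6.5]
gripper_width: 0.0456
```

```bash
python3 st.py
```

```text
9.5 [0.3828 0.2718 0.0952] yaw -30.21 q7 -0.815 q3 -0.796 F [0.17 0.28 6.54] Ftool [ 0.3  -0.16 -6.54] T [-0.075 -0.042  0.009] tauz -0.009 w 0.0456 j7eff -0.387
```

Call:
send_rows --pt "0 0 0 0 0 0 0.0833" --pt "0 0 0 0 0 0 0.0833"

```text
time: 9.75
eef_pos: [0.3828, 0.2718, 0.0952]
eef_rot: [-3.066, -0.685, -0.002]
ft_force: [1.4, 1.2, 6.1]
gripper_width: 0.0458
```

```bash
python3 st.py
```

```text
9.75 [0.3828 0.2718 0.0952] yaw -25.2 q7 -0.883 q3 -0.771 F [1.38 1.19 6.1 ] Ftool [ 1.76 -0.49 -6.1 ] T [-0.08   0.045 -0.112] tauz 0.112 w 0.0458 j7eff -0.329
```

Call:
send_rows --pt "0 0 0 0 0 0 0.0833" --pt "0 0 0 0 0 0 0.0833"

```text
time: 10.0
eef_pos: [0.3829, 0.2718, 0.0952]
eef_rot: [-3.092, -0.551, -0.002]
ft_force: [2.1, 0.1, 5.6]
gripper_width: 0.0461
```

```bash
python3 st.py
```

```text
10.0 [0.3829 0.2718 0.0952] yaw -20.2 q7 -0.951 q3 -0.746 F [2.11 0.06 5.65] Ftool [ 2.01  0.67 -5.64] T [-0.096 -0.018 -0.125] tauz 0.125 w 0.0461 j7eff -0.305
```

Call:
send_rows --pt "0 0 0 0 0 0 0.05" --pt "0 0 0 0 0 0 0.05"

```text
time: 10.25
eef_pos: [0.3829, 0.2718, 0.0952]
eef_rot: [-3.106, -0.471, -0.002]
ft_force: [1.4, 0.7, 6.3]
gripper_width: 0.0457
```

```bash
python3 st.py
```

```text
10.25 [0.3829 0.2718 0.0952] yaw -17.26 q7 -0.991 q3 -0.731 F [1.41 0.67 6.33] Ftool [ 1.55 -0.22 -6.33] T [-0.058 -0.019  0.024] tauz -0.024 w 0.0457 j7eff -0.303
```

Call:
send_rows --pt "0 0 0 0 0 0 0.0417" --pt "0 0 0 0 0 0 0.0417"

```text
time: 10.5
eef_pos: [0.3829, 0.2718, 0.0951]
eef_rot: [-3.115, -0.403, -0.002]
ft_force: [1.5, -0.2, 6.3]
gripper_width: 0.0455
```

```bash
python3 st.py
```

```text
10.5 [0.3829 0.2718 0.0951] yaw -14.75 q7 -1.024 q3 -0.718 F [ 1.51 -0.19  6.27] Ftool [ 1.42  0.56 -6.26] T [-0.075  0.016  0.032] tauz -0.032 w 0.0455 j7eff -0.19
```

Call:
send_rows --pt "0 0 0 0 0 0 0.05" --pt "0 0 0 0 0 0 0.05"

```text
time: 10.75
eef_pos: [0.3829, 0.2718, 0.0952]
eef_rot: [-3.125, -0.321, -0.002]
ft_force: [0.6, 0.4, 6.7]
gripper_width: 0.046
```

```bash
python3 st.py
```

```text
10.75 [0.3829 0.2718 0.0952] yaw -11.74 q7 -1.065 q3 -0.703 F [0.58 0.37 6.71] Ftool [ 0.65 -0.25 -6.71] T [-0.042  0.056  0.029] tauz -0.029 w 0.046 j7eff -0.221
```

Call:
send_rows --pt "0 0 0 0 0 0 0.075" --pt "0 0 0 0 0 0 0.14" --pt "0 0 0 0 0 0 0.14"

```text
time: 11.12
eef_pos: [0.3829, 0.2718, 0.0952]
eef_rot: [-3.14, -0.091, -0.002]
ft_force: [-0.1, 0.4, 5.8]
gripper_width: 0.0459
```

```bash
python3 st.py
```

```text
11.12 [0.3829 0.2718 0.0952] yaw -3.31 q7 -1.178 q3 -0.66 F [-0.13  0.42  5.79] Ftool [-0.1  -0.43 -5.79] T [-0.083  0.031 -0.137] tauz 0.136 w 0.0459 j7eff -0.249
```

Call:
send_rows --pt "0 0 0 0 0 0 0.05" --pt "0 0 0 0 0 0 0.05"

```text
time: 11.38
eef_pos: [0.3829, 0.2718, 0.0952]
eef_rot: [-3.141, -0.009, -0.002]
ft_force: [0.1, 0.4, 6.3]
gripper_width: 0.0459
```

```bash
python3 st.py
```

```text
11.38 [0.3829 0.2718 0.0952] yaw -0.34 q7 -1.218 q3 -0.645 F [0.12 0.42 6.28] Ftool [ 0.13 -0.42 -6.28] T [-0.067 -0.013  0.019] tauz -0.019 w 0.0459 j7eff -0.218
```

Call:
send_rows --pt "0 0 0 0 0 0 0.04" --pt "0 0 0 0 0 0 0.04"

```text
time: 11.62
eef_pos: [0.3829, 0.2719, 0.0952]
eef_rot: [-3.14, 0.055, -0.002]
ft_force: [1.2, 0.0, 5.1]
gripper_width: 0.0461
```

```bash
python3 st.py
```

```text
11.62 [0.3829 0.2719 0.0952] yaw 2.01 q7 -1.249 q3 -0.633 F [1.2  0.05 5.13] Ftool [ 1.21 -0.09 -5.13] T [-0.009  0.015  0.24 ] tauz -0.24 w 0.0461 j7eff -0.436
```

Call:
send_rows --pt "0 0 0 0 0 0 0.025" --pt "0 0 0 0 0 0 0.025"

```text
time: 11.88
eef_pos: [0.3829, 0.2719, 0.0952]
eef_rot: [-3.139, 0.095, -0.002]
ft_force: [1.8, -0.4, 5.9]
gripper_width: 0.0457
```

```bash
python3 st.py
```

```text
11.88 [0.3829 0.2719 0.0952] yaw 3.47 q7 -1.269 q3 -0.626 F [ 1.8  -0.35  5.86] Ftool [ 1.82  0.24 -5.86] T [-0.072 -0.026  0.335] tauz -0.335 w 0.0457 j7eff -0.481
```

The moment climbs 0.065 N·m per degree, so this is touch, at about yaw -0.5° (100° in), and I'm roughly 4° past it. I'll dwell briefly, then back off to yaw -60.4°.

Call:
send_rows --pt "0 0 0 0 0 0 0" --pt "0 0 0 0 0 0 0" --pt "0 0 0 0 0 0 -0.13" --pt "0 0 0 0 0 0 -0.26" --pt "0 0 0 0 0 0 -0.39" --pt "0 0 0 0 0 0 -0.52" --pt "0 0 0 0 0 0 -0.52"

```text
time: 12.75
eef_pos: [0.3829, 0.2717, 0.0952]
eef_rot: [-3.049, -0.754, -0.001]
ft_force: [1.2, 0.6, 7.6]
gripper_width: 0.0457
```

Call:
send_rows --pt "0 0 0 0 0 0 -0.13" --pt "0 0 0 0 0 0 -0.26" --pt "0 0 0 0 0 0 -0.39" --pt "0 0 0 0 0 0 -0.543" --pt "0 0 0 0 0 0 -0.543" --pt "0 0 0 0 0 0 -0.543"

```text
time: 13.5
eef_pos: [0.3828, 0.2717, 0.0952]
eef_rot: [-2.717, -1.577, -0.001]
ft_force: [0.7, -0.4, 7.1]
gripper_width: 0.0455
```

```bash
python3 st.py
```

```text
13.5 [0.3828 0.2717 0.0952] yaw -60.26 q7 -0.404 q3 -0.946 F [ 0.66 -0.35  7.07] Ftool [ 0.03  0.75 -7.07] T [-0.195 -0.051  0.005] tauz -0.005 w 0.0455 j7eff 0.029
```

Call:
send_rows --pt "1 0 0 0 0 0 0" --pt "1 0 0 0 0 0 0" --pt "1 0 0 0 0 0 0" --pt "1 0 0 0 0 0 0" --pt "1 0 0 0 0 0 0" --pt "1 0 0 0 0 0 0" --pt "1 0 0 0 0 0 0"

```text
time: 14.38
eef_pos: [0.3825, 0.2714, 0.0948]
eef_rot: [2.718, 1.575, -0.0]
ft_force: [-0.2, -0.3, 0.1]
gripper_width: 0.0854
```

```bash
python3 st.py; python3 -c "
from h import *
im=env.get_image('wrist'); cv2.imwrite('pics/f.png',im)"
```

```text
14.38 [0.3825 0.2714 0.0948] yaw -60.18 q7 -0.406 q3 -0.945 F [-0.23 -0.35  0.06] Ftool [-0.41 -0.02 -0.06] T [ 0.028 -0.005 -0.   ] tauz 0.0 w 0.0854 j7eff 0.0
```

View pics/f.png

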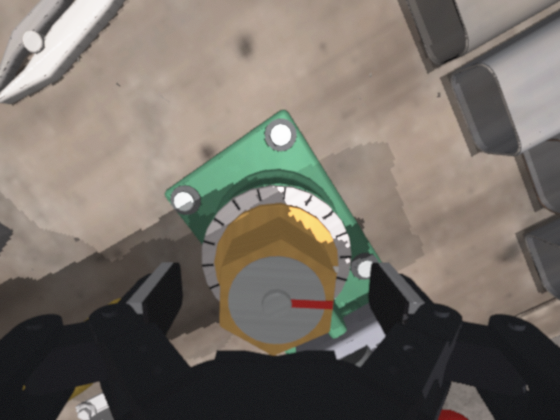

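The jaws are open with zero contact force. The red line runs from (292,303) to (333,304), a world angle of about 59°, which matches the expected 100−40. Next I'll lift, shut the fingers and go to the far (+y) side of the lever ball.

```bash
python3 - <<'E'
from h import *
a=atz("wrist",(292,303),.106);b=atz("wrist",(333,304),.106);d=b-a;print(np.degrees(np.arctan2(d[1],d[0])))
print(rows([.3825,.2714,.20]),rows([.483,.352,.2],0))
E
```

```text
58.625379016163606
[ 0.000e+00 -1.000e-04 -2.104e-01  0.000e+00  0.000e+00  0.000e+00] [ 0.2398  0.0942 -0.2104 -0.     -0.      1.0029]
```

Call:
send_rows --pt "1 0 0 -0.07 0 0 0" --pt "1 0 0 -0.16 0 0 0" --pt "0.5 0 0 -0.21 0 0 0" --pt "0 0.06 0.024 -0.21 0 0 0.16" --pt "0 0.12 0.048 -0.21 0 0 0.33" --pt "0 0.18 0.07 -0.21 0 0 0.5" --pt "0 0.24 0.094 -0.21 0 0 0.66" --pt "0 0.24 0.094 -0.21 0 0 0.82"

```text
time: 15.42
eef_pos: [0.4842, 0.3534, 0.1992]
eef_rot: [-3.127, -0.291, 0.0]
ft_force: [-0.5, -0.7, -0.7]
gripper_width: -0.0
```

Call:
send_rows --pt "0 0 0 0 0 0 0.18" --pt "0 0 0 0 0 0 0.18" --pt "0 0 0 0 0 0 0.18"

```text
time: 15.8
eef_pos: [0.4829, 0.3521, 0.1998]
eef_rot: [3.141, 0.011, 0.0]
ft_force: [0.5, -0.1, 0.4]
gripper_width: -0.0001
```

```bash
python3 st.py; python3 - <<'E'
from h import *
im=env.get_image('wrist'); cv2.imwrite('pics/g.png',im)
hsv=cv2.cvtColor(im,cv2.COLOR_BGR2HSV); m=((hsv[...,0]<8)|(hsv[...,0]>172))&(hsv[...,1]>150)&(hsv[...,2]>90)
n,l,st,ce=cv2.connectedComponentsWithStats(m.astype(np.uint8))
for i in range(1,n):
    if st[i,4]>8: print(st[i],ce[i],atz("wrist",ce[i],.107))
print(rows([.483,.352,.108],0))
E
```

```text
15.8 [0.4829 0.3521 0.1998] yaw -0.41 q7 -1.068 q3 -0.721 F [ 0.46 -0.09  0.43] Ftool [ 0.46  0.09 -0.43] T [-0.044 -0.017  0.026] tauz -0.026 w -0.0001 j7eff -0.064
[156 301   8   8  33] [159.93939394 304.66666667] [0.39384407 0.28643194 0.107     ]
[ 1.000e-04 -0.000e+00  1.836e-01  1.000e-04  0.000e+00  6.100e-03]
```

View pics/g.png

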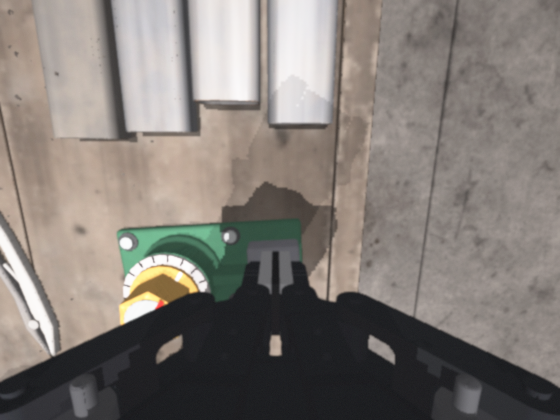

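The ball is hidden behind the shut fingers at (275,270), and the bars are well clear. Descending beside the ball.

Call:
send_rows --pt "0 0 0 0.06 0 0 0" --pt "0 0 0 0.12 0 0 0" --pt "0 0 0 0.184 0 0 0" --pt "0 0 0 0.184 0 0 0"

```text
time: 16.35
eef_pos: [0.4821, 0.3508, 0.1058]
eef_rot: [3.139, 0.008, -0.006]
ft_force: [0.4, -1.1, -0.4]
gripper_width: 0.0001
```

```bash
python3 st.py;python3 -c "
from h import *
im=env.get_image('scene'); cv2.imwrite('pics/h.png',cv2.resize(im[180:330,120:320],None,fx=4,fy=4))"
```

```text
16.35 [0.4821 0.3508 0.1058] yaw -0.28 q7 -1.151 q3 -0.659 F [ 0.36 -1.15 -0.39] Ftool [0.36 1.15 0.39] T [-0.003 -0.004  0.011] tauz -0.011 w 0.0001 j7eff -0.235
```

View pics/h.png

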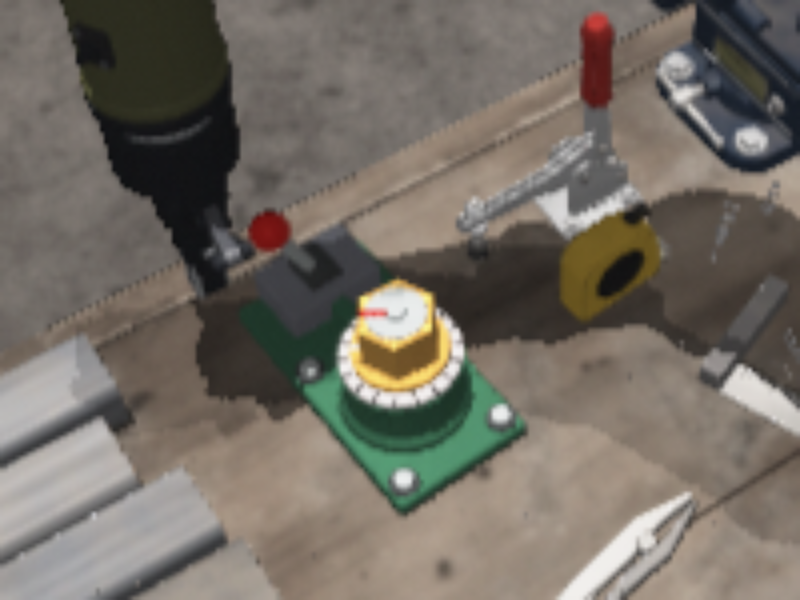

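The fingers stand just beyond the red ball (269,231). Sweeping towards -y.

Call:
send_rows --pt "0 0 0.03 0 0 0 0" --pt "0 0 0.06 0 0 0 0" --pt "0 0 0.085 0 0 0 0" --pt "0 0 0.11 0 0 0 0" --pt "0 0 0.135 0 0 0 0" --pt "0 0 0.15 0 0 0 0" --pt "0 0 0.15 0 0 0 0"

```text
time: 17.27
eef_pos: [0.4832, 0.2761, 0.1076]
eef_rot: [3.141, 0.003, -0.001]
ft_force: [0.1, 0.4, -0.2]
gripper_width: 0.0003
```

```bash
python3 st.py
```

```text
17.27 [0.4832 0.2761 0.1076] yaw -0.12 q7 -1.072 q3 -0.672 F [ 0.11  0.42 -0.19] Ftool [ 0.11 -0.42  0.19] T [ 0.056 -0.015  0.066] tauz -0.066 w 0.0003 j7eff 0.083
```

Call:
send_rows --pt "0 0 0.008 0 0 0 0" --pt "0 0 0.008 0 0 0 0"

```text
time: 17.52
eef_pos: [0.483, 0.2732, 0.1077]
eef_rot: [-3.142, -0.005, 0.0]
ft_force: [0.2, -0.2, -1.3]
gripper_width: -0.0001
```

```bash
python3 st.py
```

```text
17.52 [0.483  0.2732 0.1077] yaw -0.19 q7 -1.068 q3 -0.673 F [ 0.18 -0.25 -1.26] Ftool [0.18 0.25 1.26] T [0.084 0.042 0.025] tauz -0.025 w -0.0001 j7eff 0.039
```

Call:
send_rows --pt "0 0 0.01 0 0 0 0" --pt "0 0 0.01 0 0 0 0"

```text
time: 17.77
eef_pos: [0.4832, 0.2692, 0.1081]
eef_rot: [-3.14, -0.006, -0.001]
ft_force: [0.3, 4.6, 0.3]
gripper_width: 0.0004
```

```bash
python3 st.py;python3 -c "
from h import *
im=env.get_image('scene'); cv2.imwrite('pics/i.png',cv2.resize(im[180:330,120:320],None,fx=4,fy=4))"
```

```text
17.77 [0.4832 0.2692 0.1081] yaw -0.22 q7 -1.061 q3 -0.675 F [0.32 4.6  0.29] Ftool [ 0.34 -4.6  -0.28] T [0.842 0.115 0.069] tauz -0.068 w 0.0004 j7eff 0.04
```

View pics/i.png

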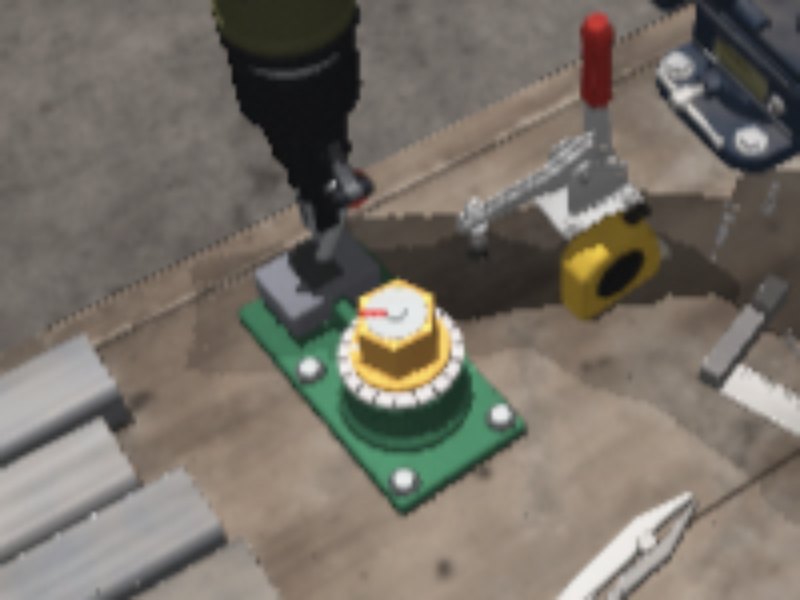

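The ball has moved over, and Fy has risen to 4.6 N. I'll press a little more to confirm this is the hard stop.

Call:
send_rows --pt "0 0 0.004 0 0 0 0" --pt "0 0 0.004 0 0 0 0"

```text
time: 18.08
eef_pos: [0.4832, 0.2687, 0.1083]
eef_rot: [-3.137, -0.007, -0.002]
ft_force: [-1.2, 7.9, -0.4]
gripper_width: -0.0
```

```bash
python3 st.py
```

```text
18.07 [0.4832 0.2687 0.1083] yaw -0.27 q7 -1.059 q3 -0.676 F [-1.15  7.93 -0.39] Ftool [-1.12 -7.94  0.42] T [1.824 0.191 0.003] tauz -0.001 w -0.0 j7eff 0.015
```

That is the hard stop: 2 mm commanded gave only 0.5 mm of motion and 7.9 N. Retreating to +y, then up.

Call:
send_rows --pt "0 0 -0.03 0 0 0 0" --pt "0 0 -0.06 0 0 0 0" --pt "0 0 -0.1 -0.08 0 0 0" --pt "0 0 -0.1 -0.18 0 0 0" --pt "0 0 -0.1 -0.26 0 0 0" --pt "0 0 -0.1 -0.26 0 0 0"

```text
time: 18.82
eef_pos: [0.4838, 0.3179, 0.2409]
eef_rot: [-3.139, -0.005, -0.007]
ft_force: [-0.1, 0.4, -0.3]
gripper_width: 0.0002
```

Call:
send_rows --pt "0 -0.1 0.1 -0.04 0 0 0" --pt "0 -0.2 0.27 -0.04 0 0 0" --pt "0 -0.2 0.37 -0.04 0 0 0" --pt "0 -0.2 0.37 -0.04 0 0 0" --pt "0 -0.2 0.37 -0.04 0 0 0"

```text
time: 19.45
eef_pos: [0.3829, 0.1282, 0.2571]
eef_rot: [3.139, -0.002, -0.002]
ft_force: [1.0, -0.1, 0.1]
gripper_width: 0.0002
```

```bash
python3 st.py; python3 - <<'E'
from h import *
im=env.get_image('wrist'); cv2.imwrite('pics/j.png',im)
hsv=cv2.cvtColor(im,cv2.COLOR_BGR2HSV); m=((hsv[...,0]<8)|(hsv[...,0]>172))&(hsv[...,1]>150)&(hsv[...,2]>90)
n,l,st,ce=cv2.connectedComponentsWithStats(m.astype(np.uint8))
for i in range(1,n):
    if st[i,4]>8:
        print(st[i],ce[i],atz("wrist",ce[i],.107))
        ys,xs=np.nonzero(l==i)
        if len(xs)<300:
            v=cv2.fitLine(np.c_[xs,ys].astype(np.float32),cv2.DIST_L2,0,.01,.01).ravel()
            a=atz("wrist",v[2:],.106);b=atz("wrist",v[2:]+8*v[:2],.106);d=b-a;print("ang",np.degrees(np.arctan2(d[1],d[0])))
im=env.get_image('scene'); cv2.imwrite('pics/k.png',im)
E
```

```text
19.45 [0.3829 0.1282 0.2571] yaw 0.07 q7 -0.623 q3 -0.83 F [ 1.   -0.11  0.12] Ftool [ 1.    0.1  -0.12] T [ 0.045 -0.03   0.034] tauz -0.034 w 0.0002 j7eff 0.641
[281   2  12  18  35] [286.45714286   9.77142857] [0.39217037 0.28595243 0.107     ]
ang 56.34176931810004
[387  48  33  35 899] [403.01334816  65.35372636] [0.48646912 0.2466089  0.107     ]
[350 262  44  46 874] [369.55949657 282.89244851] [0.47478267 0.05406219 0.107     ]
```

View pics/j.png

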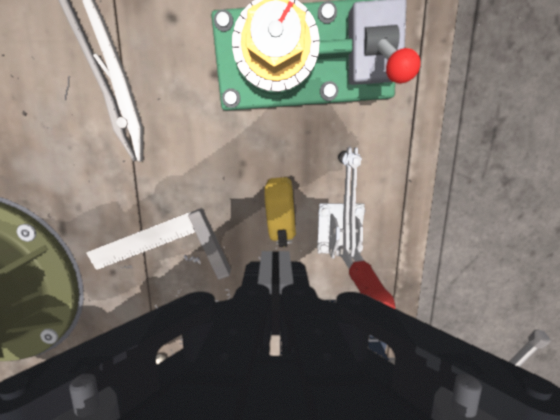

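View pics/k.png

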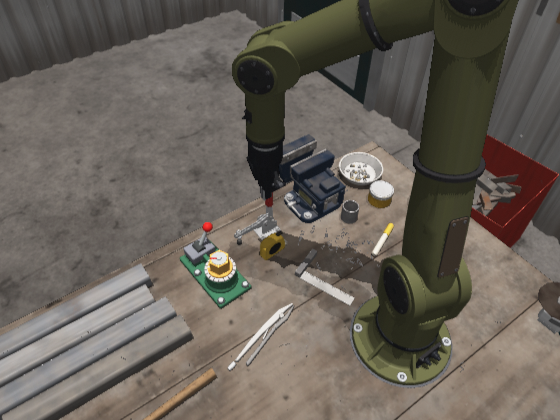

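The ball is now at about (0.4865, 0.2466). The foot plate shows the head is yawed by about +4°, which puts the pivot at y≈0.279. The ball is then 32 mm to the right of it, giving lock ≈ 0.97 rad, consistent with the hard stop I felt. The ring line is still near 57° and the bystanders haven't moved. Handing in.

```bash
python3 -c "
from h import *
print(env.get_state()['ft_force'],env.get_state()['time']); print(env.hand_in())"
```

```text
[ 0.07331516 -0.34019341 -0.13594314] 19.55
the job is handed in; nothing more can be done
None
```

I set the ring three clicks back from touch, threw the lock lever over to its hard stop, and handed the job in at 19.6 s. The hand-in gives no verdict.

- **Touch:** I turned the ring in about 100° clockwise, regripping once at 60°. The moment then rose from about 0 to 0.34 N·m over about 4° (last step 0.065 N·m per degree). I stopped about 4° past touch, well short of the 12° limit.
- **Back-off:** I turned it back to 60° before touch and opened the jaws; the force then read zero. The red line stood at 58.6°, against 59.5° expected.
- **Lever:** I pushed the ball to the right with the shut fingers until it met the stop, at 7.9 N. From the camera the ball sits about 32 mm right of the pivot, or roughly 0.97 rad. That figure depends on a head yaw of about 4°, which I estimated by eye from the foot plate.
- **Last look:** The ring had not been touched again and the bystanders looked unmoved; I did not measure their positions again. The gripper was clear of everything.

**Checks that disagreed:**
- The trained networks gave wrong points for the ring and lever ball in the close wrist view, so I measured those by hand.
- The final reading of the red line was 56°, taken where the picture edge may have cut the line. That is still well within half a click (10°).

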